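# Clamp a lino printing block in the bench jig

### The arm

A 7-joint arm with a two-finger parallel gripper is mounted at the origin on the work surface. World frame = base frame: x ahead of the robot, y to its left, z up, the work surface at z = 0. Lengths are in m, angles in degrees, forces in N, time in s.
With the tool pointing down it reaches from about 0.425 to 0.875 m from the base axis. Payload 4.7 kg.
Tool frame: the origin (TCP) lies between the finger pads; the fingertips stand r.tips_ahead ahead of it and the grasp point (between the pads) lies 11 mm behind it (r.tips_ahead is the distance from the TCP to the fingertips, in m); x points along the fingers, y is the direction in which the jaws open and shut, and the axes are right-handed (so a half turn about x gives the same grasp; the last joint's range is limited). The gripper opens to 87 mm and grips with 3 to 60 N. Pads are 19 mm wide; open, the fingers measure 117 mm over their backs; the gripper's body (75 mm by 190 mm) begins 51 mm behind the grasp point.
Start: joints at [-71.27, 18.392, -4.016, 83.108, 1.295, 78.541, -3.26], TCP at [0.2, 0.618, 0.195] pointing down, gripper open.
Joint ranges: [-163.93, 163.93], [-17.29, 119.83], [-79.2, 71.16], [3.27, 140.29], [-89.18, 269.18], [5.43, 117.66], [-154.24, 154.24]. Speed limits (degrees/s): [147.25, 147.25, 180, 180, 180, 180, 180].

### API

Orientations are given as [roll, pitch, yaw] about the fixed x, y, z axes, in that order (R = Rz(yaw) Ry(pitch) Rx(roll)).
In Python, from bench import r gives the robot as it stands. The module is installed in compiled form; this text tells all that it offers.
- The arm moves only by the tool arm_command, never from a script. Its argument "increments" is a list of rows, each a list of 7 numbers: the closure, from -1 (fully open) to 1 (shut), then the shift along the tool's x, y, z in cm, then the turn, a rotation vector about the tool's x, y, z in rad. A call has 1 to 10 rows; each row shifts and turns the commanded pose from where the row before left it, along the tool's axes as they then stand; what a row does not reach is not made up. A row lasts 1/10 s, in which the tool goes at most 50 mm and 8.59 degrees, less where a joint would pass 70% of its speed; a pose out of reach is approached as far as the arm can. A call with a gripper value outside its range is refused whole. The fingers move at their own pace and stop on an object; "newtons" is the grip in N (left out, the last holds). Time passes only in rows, so rows that do not move let the fingers close. It gives the time, the measured TCP pose, the force and the opening at its end, in the units of the state.
- r.get_obs(): the state, without advancing time (a new reading comes with each control period).
- r.grab_frame(name): name is "side" or "top"; returns the picture (480x640x3 uint8, red, green, blue); there is no depth.
- r.camera_model(name): a dict with "K" (3x3 intrinsics, pixels), "k1" (the pictures are not rectified: a ray, as slopes to the right and down, at radius r is drawn at 1 + k1 r^2 times it, then the intrinsics apply), "eye" and "rotation" of the camera in the world. Camera axes: x right, y down, z forward; pixel columns grow to the right and rows downward; lengths in m; the calibration is good to about 2 mm. A picture is of the moment at which its call begins. camera_model takes no time and is no camera call.
- r.close_job(): hands the job in, once; it reports no verdict.
The state is a dict: "clock": time; "joints": joint angles; "joint_velocities": joint speeds; "joint_efforts": joint torques, N m; "tool_pos": TCP position; "tcp_rot": TCP orientation; "contact_force": force on the tool from outside, world axes, zero at the start; "torque": the same for the moment, N m; "gripper_width": finger opening in m.
Only numpy, scipy, OpenCV 4.12 (cv2) and the standard library are available. Lean on these libraries where they do the work, as an engineer would, in place of code of your own. Each camera call takes 0.05 s, during which the arm holds its last target. There are 200 camera calls.

### The job

Slide the grey-green lino block on the jig fully home against the end stop under the bridge, then turn the knurled brass thumbscrew clockwise until its foot seats on the block and it can no longer slide, stopping as soon as the resistance has clearly risen so the lino is not crushed. Leave the block home and clamped, let go, and leave everything else on the table alone.

Things in the scene. Friction and masses are not known exactly. Their poses are not given: they have to be found in the camera images.
- jig: Plywood clamping jig, fixed to the table. Origin on the table under the block's centre when the block is home; x runs along the channel from the open near end to the end stop, z up. Bed x -125 to +85 mm, 130 mm wide, top 12 mm above the table. Side rails (x -45 to +55 mm, top 27 mm above the table) leave a channel 64 mm wide about y = 0.
- stop (a point): Middle of the end stop's face that the block comes against (jig x = +55 mm), 20 mm above the table; the stop's top is 29 mm above the table. Axes as the jig's.
- bridge (a point): Top centre of the dark steel bridge over the channel (jig x = +30 mm, y = 0, 62 mm above the table), which carries the thumbscrew. 26 mm wide in x, 118 mm long in y, 12 mm thick, on a post at each end. Fixed. Axes as the jig's.
- block: Printing block loose on the bed in the channel: pale wood, grey-green lino top with a pale carved leaf, 110 (x) x 60 (y) x 22 (z) mm, 0.2 kg. Origin at the centre of its underside. Starts 18 to 40 mm short of home, near face free to be pushed along jig x; home: far face against the end stop, its origin over the jig's.
- thumbscrew: Knurled brass knob, 32 mm across, 28 mm high, red line on top, on a vertical screw over the bridge. Origin at the knob's centre, on the axis (jig x = +30 mm, y = 0), 94 mm above the table. The knob keeps its height; turned clockwise from above it drives a foot under the bridge down 3 mm per rad (at most 4.8 rad). Runs freely at a constant 0.45 N m; stays where it is left.
- seat (a point): Point on the screw axis level with the block's top (34 mm above the table), where the screw's sprung rubber foot (14 mm across) seats. The foot starts 1.5 to 8 mm above it, set anew each time and not told by the knob. From touching, force rises about 85 N per rad and torque about 0.25 N m per rad. Well clamped: 30 to 90 N, 0.1 to 0.27 N m above free running; 105 N crushes the lino.
- spare_block: A second block like the first but with a red-brown top, lying on the table beside the jig. Loose bystander: leave it where it is. Origin at the centre of its underside.
- ink_roller: Hand roller, black rubber, wooden handle, lying on the table beside the jig. Loose bystander: leave it where it is. Origin at the centre of its underside.
- yellow_jar: Yellow paint jar, 52 mm across, 70 mm high. Loose bystander: leave it where it is. Origin at the centre of its underside.
- red_jar: Red paint jar, 48 mm across, 60 mm high. Loose bystander: leave it where it is. Origin at the centre of its underside.
- paint_brush: Paint brush, 200 mm long, lying flat. Loose bystander: leave it where it is. Origin at the centre of its underside.
- palette_knife: Palette knife, 200 mm long, lying flat. Loose bystander: leave it where it is. Origin at the centre of its underside.
There are look-alikes about, which are no part of the job. Leave any purple or turquoise look-alike of the block alone.

How it is judged (in metres and radians):
On the way, in this order (a step that is already met when the one before it is completed fails the run):
1. the block is home against the end stop (within 3 mm) (x of block in the frame of jig between -0.003 and 0.003 m), for 0.2 s.
2. the screw's foot presses on the block with more than 30 N (all of step 1 and contact force between thumbscrew and block above 30 N), for 0.2 s.
At the end, for the whole second after the job is handed in: The block is home against the end stop (its centre within 3 mm along the channel, lying straight within 0.08 rad), at rest and held down by the screw's foot with 30 to 90 N, and the gripper touches nothing (all of step 2 and contact force between thumbscrew and block below 90 N and angle between the x axis of block and the x axis of jig, either way round below 0.08 rad and linear speed of block below 0.02 m/s and contact force between the fingers and anything else below 0.5 N).
It fails at once if the screw's foot presses the block with more than 105 N (lino crushed) (contact force between thumbscrew and block above 105 N).
It fails at once if a bystander is moved more than 30 mm (distance of any of spare_block, ink_roller, yellow_jar, red_jar, paint_brush, palette_knife from where it was at the start of the episode above 0.03 m).
It also fails if it takes over 67 s, if anything falls off the work surface, if the arm or the gripper's body presses on something with over 40 N, if the wrist force passes 120 N, or if a joint passes its speed limit or range.

## Working session

There is one attempt and no reset: what is moved stays moved. The work goes in short steps, Python scripts to look and compute and a tool call to move; the robot and the scene stay as the last step left them, time stands still between calls to the robot, and variables do not carry over. Pictures are saved under pics/ and viewed, about 8 in all and at most 12, crops included, and the job is handed in when it is done.

Besides the shell and the picture viewer there is one more tool, called after "Request:" as a command line: name --pt "numbers of a row" for each row, then --argument value for the rest. arm_command: Moves the arm, as the interface text tells. Its arguments: {"type":"object","properties":{"increments":{"type":"array","items":{"type":"array","items":{"type":"number"}}},"newtons":{"type":"number"}},"required":["increments"]}

```bash
mkdir -p pics; python3 - <<'E'
from bench import r
import cv2
for n in("side","top"):
    cv2.imwrite(f"pics/{n}0.png",cv2.cvtColor(r.grab_frame(n),cv2.COLOR_RGB2BGR)); print(n,r.camera_model(n))
print(r.get_obs(), r.tips_ahead)
E
```

```text
side {'K': array([[484.16711906,   0.        , 318.79589383],
       [  0.        , 484.16711906, 234.74578148],
       [  0.        ,   0.        ,   1.        ]]), 'k1': -0.025792116018945165, 'eye': array([ 0.44419256, -0.78581929,  0.8833858 ]), 'rotation': array([-1.34684471e+02,  7.43544080e-02, -1.28989787e+01])}
top {'K': array([[453.68933153,   0.        , 323.07212831],
       [  0.        , 453.68933153, 245.4895182 ],
       [  0.        ,   0.        ,   1.        ]]), 'k1': -0.06909082406466902, 'eye': array([5.15692124e-01, 9.31686464e-04, 1.04660070e+00]), 'rotation': array([-172.7197834 ,   -1.23673004,  -91.31056233])}
{'clock': 0.1, 'joints': array([-71.27048044,  18.43434441,  -4.01421351,  83.16844872,
         1.29564015,  78.54015465,  -3.26048173]), 'joint_velocities': array([-0.00195682, -0.02583525, -0.00095633, -0.32804916, -0.00800297,
        0.12759687, -0.0648264 ]), 'joint_efforts': array([ 1.26515415e-04, -4.92570305e+01, -4.05774051e-01, -3.13397133e+01,
       -6.42752764e-02,  3.95517773e-02,  6.82305608e-05]), 'tool_pos': array([0.1999164 , 0.61792381, 0.19407135]), 'tcp_rot': array([ -86.19320011,   89.90209769, -104.11471796]), 'contact_force': array([0.57294671, 0.2715929 , 0.19988831]), 'torque': array([0.01031183, 0.07913012, 0.04494199]), 'gripper_width': 0.08691755809626392} 0.008
```

View pics/side0.png

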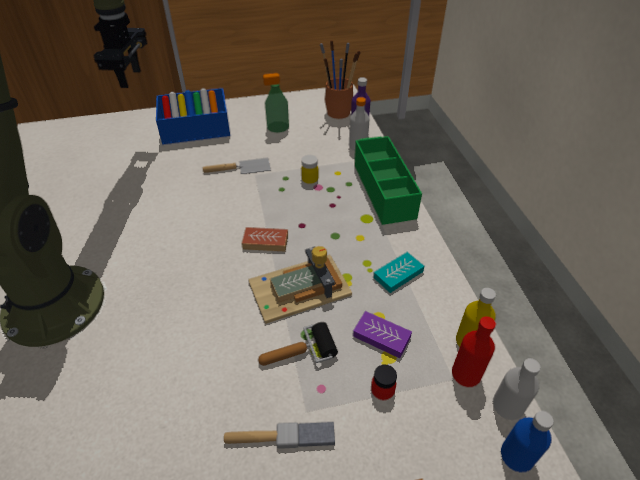

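View pics/top0.png

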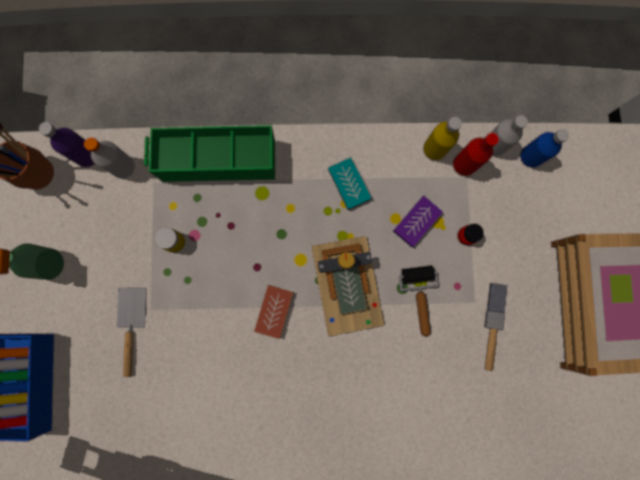

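The jig sits at about (348,285) in the top view and (300,285) in the side view. The knob is at top (346,261) and side (319,256). Next I'll zoom in on both.

```bash
python3 - <<'E'
import cv2,numpy as np
a=cv2.imread("pics/top0.png")[228:340,302:392];b=cv2.imread("pics/side0.png")[235:325,245:355]
f=lambda i,s:cv2.convertScaleAbs(cv2.resize(i,None,fx=s,fy=s,interpolation=cv2.INTER_CUBIC),alpha=1.5)
A=f(a,5);B=f(b,3.2)
C=np.zeros((600,810,3),np.uint8);C[:560,:450]=A;C[:288,450:450+352]=B
cv2.imwrite("pics/crop0.png",C[:,:800])
E
cat > h.py <<'E'
from bench import r
import numpy as np,cv2
from scipy.spatial.transform import Rotation as Ro
def ray(n,u,v):
    c=r.camera_model(n);K=c["K"];d=np.array([(u-K[0,2])/K[0,0],(v-K[1,2])/K[1,1]]);s=d.copy()
    for _ in range(20): s=d/(1+c["k1"]*(s@s))
    return c["eye"],Ro.from_euler("xyz",c["rotation"],degrees=True).apply([*s,1])
def atz(n,u,v,z):
    e,d=ray(n,u,v);return e+d*(z-e[2])/d[2]
def tri(p,q):
    e,d=ray("top",*p);f,g=ray("side",*q)
    t=np.linalg.lstsq(np.c_[d,-g],f-e,rcond=None)[0];a=e+t[0]*d;b=f+t[1]*g
    return (a+b)/2,np.linalg.norm(a-b)
def proj(n,P):
    c=r.camera_model(n);K=c["K"];p=Ro.from_euler("xyz",c["rotation"],degrees=True).inv().apply(np.asarray(P)-c["eye"])
    s=p[...,:2]/p[...,2:];s=s*(1+c["k1"]*(s**2).sum(-1,keepdims=True));return s*[K[0,0],K[1,1]]+K[:2,2]
E
```

```text
(no output)
```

View pics/crop0.png

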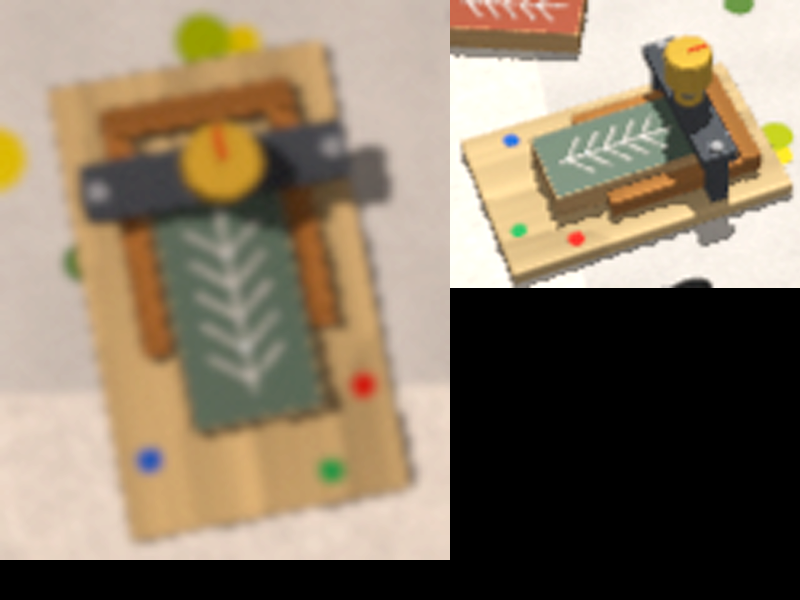

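```bash
cat > m.py <<'E'
from h import *
from scipy.optimize import least_squares
T=lambda u,v:(302+(u+.5)/5-.5,228+(v+.5)/5-.5)
S=lambda u,v:(245+(u-450+.5)/3.2-.5,235+(v+.5)/3.2-.5)
tp=[T(135,541),T(412,483),T(325,44),T(50,88)];sp=[S(462,150),S(517,278),S(792,192),S(725,65)]
for p,q in zip(tp,sp):print("bed",*np.round(tri(p,q),4))
k=(T(222,158),S(689,50));print("knobtop",*np.round(tri(*k),4))
b=[T(100,192),S(716,146)]
print("bolt",*np.round(tri(T(332,146),S(716,146)),4))
L=np.array([[-.125,.065,.012],[-.125,-.065,.012],[.085,-.065,.012],[.085,.065,.012],[.03,0,.108]])
def W(p,L):return Ro.from_euler("z",p[2]).apply(L)+[p[0],p[1],0]
obs=np.array([*tp,k[0]]),np.array([*sp,k[1]])
f=lambda p:np.r_[(proj("top",W(p,L))-obs[0]).ravel(),(proj("side",W(p,L))-obs[1]).ravel()]
s=least_squares(f,[.5,0,-.1],loss="soft_l1");p=s.x;print(p,np.degrees(p[2]),np.round(f(p),1))
# block near top edge corners z=.034
for c in (T(197,433),T(328,408)):
    w=atz("top",*c,.034);print("blk",w,Ro.from_euler("z",-p[2]).apply(w-[p[0],p[1],0]))
for c in (S(547,194),S(533,143)):
    w=atz("side",*c,.034);print("blkS",w,Ro.from_euler("z",-p[2]).apply(w-[p[0],p[1],0]))
for c in [(-.2,0,.1),(.03,0,.094),(-.085,0,.023)]:print("W",c,W(p,np.array(c)))
for d in [(275,310),(424,315),(418,275)]:print(atz("top",*d,.02))
o=r.get_obs();print(Ro.from_euler("xyz",o["tcp_rot"],degrees=True).as_matrix().round(3))
E
python3 m.py
```

```text
Traceback (most recent call last):
  File "m.py", line 6, in <module>
    for p,q in zip(tp,sp):print("bed",*np.round(tri(p,q),4))
                                       ~~~~~~~~^^^^^^^^^^^^
ValueError: setting an array element with a sequence. The requested array has an inhomogeneous shape after 1 dimensions. The detected shape was (2,) + inhomogeneous part.
```

```bash
sed -i 's/\*np.round(tri(\(.*\)),4))$/*tri(\1))/' m.py; sed -i '1a np.set_printoptions(precision=4,suppress=True)' m.py; python3 m.py
```

```text
bed [ 0.4434 -0.0326  0.0022] 0.0033509097136270745
bed [ 0.4662 -0.1589  0.0082] 0.002833407417485836
bed [ 0.6693 -0.1267  0.0044] 0.0033958541590845396
bed [0.6511 0.0017 0.0078] 0.004114714229965406
knobtop [ 0.6069 -0.0693  0.1082] 0.003069003794096841
bolt [ 0.6148 -0.1208  0.0636] 0.0017362202392318875
[ 0.5771 -0.0761  0.1644] 9.421177168112344 [ 0.1 -0.4  1.1  0.2  0.3 -2.2 -0.  -0.8  1.  -0.6 -1.2 -2.7 -1.5 -0.1
  0.3 -2.3 -1.1 -1.  -0.6  0.8]
blk [ 0.4905 -0.0601  0.034 ] [-0.0829  0.03    0.034 ]
blk [ 0.5    -0.1186  0.034 ] [-0.083  -0.0293  0.034 ]
blkS [ 0.4976 -0.1126  0.034 ] [-0.0844 -0.023   0.034 ]
blkS [ 0.4952 -0.0649  0.034 ] [-0.0789  0.0245  0.034 ]
W (-0.2, 0, 0.1) [ 0.3798 -0.1089  0.1   ]
W (0.03, 0, 0.094) [ 0.6067 -0.0712  0.094 ]
W (-0.085, 0, 0.023) [ 0.4933 -0.09    0.023 ]
[0.5028 0.0868 0.02  ]
[ 0.4834 -0.2487  0.02  ]
[ 0.5741 -0.2392  0.02  ]
[[-0.     0.308  0.951]
 [-0.002  0.951 -0.308]
 [-1.    -0.002  0.   ]]
```

Request:
arm_command --pt "0.54 0 -2.5 3.6 0 0 0" --pt "0.54 0 -2.5 3.6 0 0 0" --pt "0.54 0 -2.5 3.6 0 0 0" --pt "0.54 0 -2.5 3.6 0 0 0" --pt "0.54 0 -2.5 3.6 0 0 0" --pt "0.54 0 -2.5 3.6 0 0 0" --pt "0.54 0 -2.5 3.6 0 0 0" --pt "0.54 0 -2.5 3.6 0 0 0" --pt "0.54 0 -2.5 3.6 0 0 0" --pt "0.54 0 0 0 0 0 0"

```text
clock: 1.1
tool_pos: [0.4437, 0.2975, 0.195]
tcp_rot: [-38.7, 89.8, -57.3]
contact_force: [-0.5, -0.5, -0.6]
gripper_width: 0.0213
```

Request:
arm_command --pt "0.54 0 -3.6 1.2 0 0 0" --pt "0.54 0 -3.6 1.2 0 0 0" --pt "0.54 0 -3.6 1.2 0 0 0" --pt "0.54 0 -3.6 1.2 0 0 0" --pt "0.54 0 -3.6 1.2 0 0 0" --pt "0.54 0 -3.6 1.2 0 0 0" --pt "0.54 0 -3.6 1.2 0 0 0" --pt "0.54 0 -3.6 1.2 0 0 0" --pt "0.54 0 -3.6 1.2 0 0 0" --pt "0.54 0 0 0 0 0 0"

```text
clock: 2.1
tool_pos: [0.4417, -0.0421, 0.1951]
tcp_rot: [-54.7, 89.9, -73.1]
contact_force: [-0.1, 0.3, -0.5]
gripper_width: 0.02
```

Request:
arm_command --pt "0.54 0 0 0 -0.12 0 0" --pt "0.54 0 0 0 -0.12 0 0" --pt "0.54 0 0 0 -0.12 0 0" --pt "0.54 0 0 0 -0.117 0 0" --pt "0.54 0 0 0 0 0 0"

```text
clock: 2.6
tool_pos: [0.442, -0.0359, 0.1948]
tcp_rot: [142.9, 90.0, 152.4]
contact_force: [0.6, 0.8, -0.3]
gripper_width: 0.0201
```

```bash
cat >> h.py <<'E'
J=np.array([.5771,-.0761,.1644])
def d(tx,ty,z):
    "tool-frame shift in cm to jig (tx,ty), height z"
    o=r.get_obs();R=Ro.from_euler("xyz",o["tcp_rot"],degrees=True)
    t=Ro.from_euler("z",J[2]).apply([tx,ty,0])+[J[0],J[1],z]
    M=R.as_matrix();q=Ro.from_euler("z",-J[2]).apply(o["tool_pos"]-[J[0],J[1],0])
    print("shift cm",(R.inv().apply(t-o["tool_pos"])*100).round(2),"toolx",M[:,0].round(3),"z yaw",np.degrees(np.arctan2(M[1,2],M[0,2])).round(2),"jigpos",q.round(4))
    print("joints",o["joints"].round(1),"F",o["contact_force"].round(2),"T",o["torque"].round(3),"w",o["gripper_width"],"t",o["clock"])
E
python3 -c "
from h import *
d(-.107,0,.028)"
```

```text
shift cm [16.68 -6.18  1.97] toolx [-0.  0. -1.] z yaw 9.48 jigpos [-0.1267  0.0618  0.1948]
joints [-33.7  -9.6  31.7 111.7   5.2  76.6  95.9] F [ 0.58  0.76 -0.31] T [ 0.04  -0.015 -0.045] w 0.02014975059141481 t 2.6
```

Request:
arm_command --pt "0.54 0 -2.0 0.7 0 0 0" --pt "0.54 0 -2.0 0.7 0 0 0" --pt "0.54 0 -2.2 0.6 0 0 0" --pt "0.54 4 0 0 0 0 0" --pt "0.54 4 0 0 0 0 0" --pt "0.54 3 0 0 0 0 0" --pt "0.54 2 0 0 0 0 0" --pt "0.54 0 0 0 0 0 0" --pt "0.54 0 0 0 0 0 0"

```text
clock: 3.5
tool_pos: [0.4722, -0.0945, 0.0653]
tcp_rot: [-154.8, 90.0, -145.5]
contact_force: [0.4, 0.3, 0.6]
gripper_width: 0.0197
```

```bash
python3 -c "
from h import *
d(-.107,0,.028)
a=cv2.cvtColor(r.grab_frame('top'),cv2.COLOR_RGB2BGR)[228:348,282:402];b=cv2.cvtColor(r.grab_frame('side'),cv2.COLOR_RGB2BGR)[205:325,235:355]
cv2.imwrite('pics/c1.png',cv2.convertScaleAbs(cv2.resize(np.hstack([a,b]),None,fx=3.3,fy=3.3,interpolation=2),alpha=1.5))"
```

```text
shift cm [ 3.73  0.09 -0.05] toolx [-0. -0. -1.] z yaw 9.34 jigpos [-0.1065 -0.0009  0.0653]
joints [-29.7   4.2  39.6 116.6  -3.1  60.2 110.6] F [0.42 0.31 0.55] T [ 0.018  0.059 -0.029] w 0.01972234578901778 t 3.5
```

View pics/c1.png

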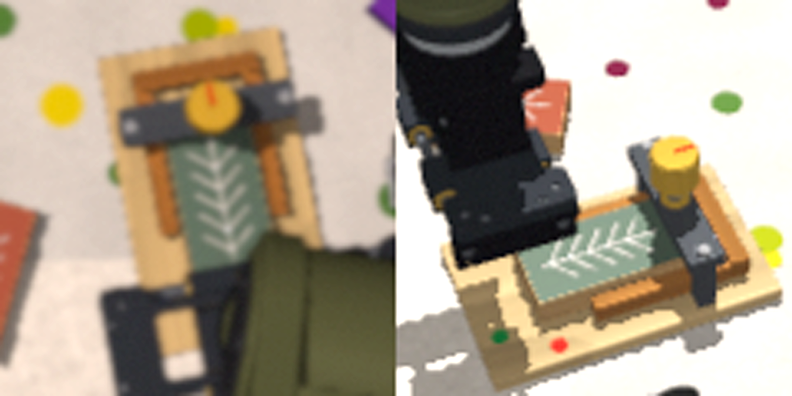

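The fingers hang behind the block's near face and clear of it. I'll descend, then push.

Request:
arm_command --pt "0.54 1.5 0 0 0 0 0" --pt "0.54 1.5 0 0 0 0 0" --pt "0.54 0.7 0 0 0 0 0" --pt "0.54 0 0 0.5 0 0 0" --pt "0.54 0 0 0.5 0 0 0" --pt "0.54 0 0 0.5 0 0 0" --pt "0.54 0 0 0.5 0 0 0" --pt "0.54 0 0 0.3 0 0 0" --pt "0.54 0 0 0 0 0 0"

```text
clock: 4.5
tool_pos: [0.4953, -0.0909, 0.0282]
tcp_rot: [-44.3, 90.0, -34.8]
contact_force: [0.8, 0.5, -0.3]
gripper_width: 0.0201
```

Request:
arm_command --pt "0.54 0 0 0.4 0 0 0" --pt "0.54 0 0 0.4 0 0 0" --pt "0.54 0 0 0.3 0 0 0" --pt "0.54 0 0 0.2 0 0 0" --pt "0.54 0 0 0 0 0 0" --pt "0.54 0 0 0 0 0 0"

```text
clock: 5.1
tool_pos: [0.5075, -0.0889, 0.028]
tcp_rot: [164.3, 90.0, 173.7]
contact_force: [-0.9, 0.1, 0.4]
gripper_width: 0.0202
```

```bash
python3 -c "
from h import *
d(-.065,0,.028)"
```

```text
shift cm [0.   0.12 0.58] toolx [-0.  0. -1.] z yaw 9.4 jigpos [-0.0708 -0.0012  0.028 ]
joints [-28.1  12.5  38.7 114.1  -9.4  56.5 114.6] F [-0.86  0.08  0.43] T [ 0.042  0.025 -0.019] w 0.02021154020846346 t 5.1
```

Continue in small steps until the force against the stop shows.

Request:
arm_command --pt "0.54 0 0 0.2 0 0 0" --pt "0.54 0 0 0.2 0 0 0" --pt "0.54 0 0 0 0 0 0"

```text
clock: 5.4
tool_pos: [0.5118, -0.0881, 0.0281]
tcp_rot: [-8.8, 90.0, 0.6]
contact_force: [-0.5, 0.9, 0.2]
gripper_width: 0.0199
```

Request:
arm_command --pt "0.54 0 0 0.15 0 0 0" --pt "0.54 0 0 0.1 0 0 0" --pt "0.54 0 0 0 0 0 0"

```text
clock: 5.7
tool_pos: [0.5141, -0.0877, 0.0281]
tcp_rot: [-10.9, 90.0, -1.5]
contact_force: [0.8, -1.0, -0.1]
gripper_width: 0.0203
```

Request:
arm_command --pt "0.54 0 0 0.1 0 0 0" --pt "0.54 0 0 0.1 0 0 0" --pt "0.54 0 0 0 0 0 0"

```text
clock: 6.0
tool_pos: [0.5161, -0.0874, 0.0281]
tcp_rot: [-5.1, 90.0, 4.3]
contact_force: [-0.3, 0.3, 0.7]
gripper_width: 0.0202
```

Request:
arm_command --pt "0.54 0 0 0.1 0 0 0" --pt "0.54 0 0 0.1 0 0 0" --pt "0.54 0 0 0 0 0 0"

```text
clock: 6.3
tool_pos: [0.5181, -0.0871, 0.0281]
tcp_rot: [-8.3, 90.0, 1.1]
contact_force: [0.1, -0.7, -0.4]
gripper_width: 0.0201
```

Request:
arm_command --pt "0.54 0 0 0.1 0 0 0" --pt "0.54 0 0 0.1 0 0 0" --pt "0.54 0 0 0 0 0 0"

```text
clock: 6.6
tool_pos: [0.5201, -0.0867, 0.0281]
tcp_rot: [-8.5, 90.0, 1.0]
contact_force: [0.2, 0.9, -0.7]
gripper_width: 0.0197
```

```bash
python3 -c "
from h import *
d(-.065,0,.028)
a=cv2.cvtColor(r.grab_frame('top'),cv2.COLOR_RGB2BGR)[228:348,282:402];b=cv2.cvtColor(r.grab_frame('side'),cv2.COLOR_RGB2BGR)[205:325,235:355]
cv2.imwrite('pics/c2.png',cv2.convertScaleAbs(cv2.resize(np.hstack([a,b]),None,fx=3.3,fy=3.3,interpolation=2),alpha=1.5))"
```

```text
shift cm [ 0.01  0.11 -0.7 ] toolx [ 0.  0. -1.] z yaw 9.42 jigpos [-0.058  -0.0011  0.0281]
joints [-27.7  14.1  38.4 112.5 -10.4  56.8 115. ] F [ 0.18  0.87 -0.68] T [ 0.044  0.007 -0.003] w 0.019691830562244342 t 6.6
```

View pics/c2.png

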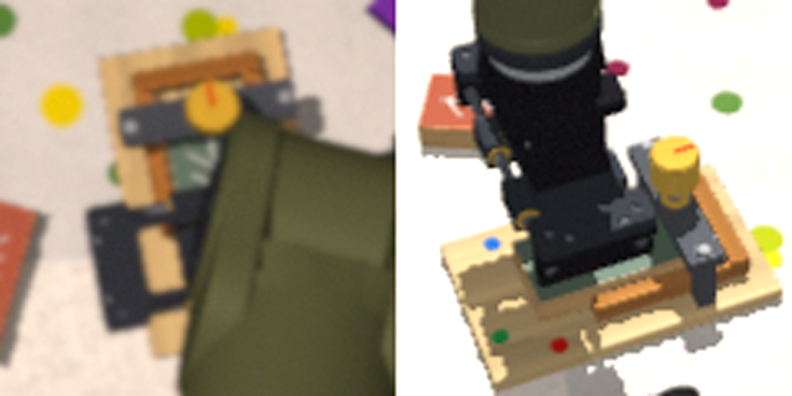

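```bash
python3 -c "
from h import *
im=cv2.cvtColor(r.grab_frame('side'),cv2.COLOR_RGB2BGR)
o=r.get_obs();p=o['tool_pos'];R=Ro.from_euler('xyz',o['tcp_rot'],degrees=True)
tip=p+R.apply([.008,0,0]);print(proj('side',np.array([p,tip])))
c=cv2.convertScaleAbs(im[235:325,245:355],alpha=1.3);c=cv2.resize(c,None,fx=6.5,fy=6.5,interpolation=2)
for q,col in((p,(0,0,255)),(tip,(255,0,255))):
  u=(proj('side',q)-[245,235]+.5)*6.5;cv2.circle(c,tuple(int(x) for x in u),4,col,1)
for jx in(-.055,-.083):
  for s in (1,-1):
    w=Ro.from_euler('z',J[2]).apply([jx,.03*s,0])+[J[0],J[1],.034];u=(proj('side',w)-[245,235]+.5)*6.5;cv2.circle(c,tuple(int(x) for x in u),4,(255,255,0),1)
cv2.imwrite('pics/c3.png',c)"
```

```text
[[283.02691207 286.39369339]
 [283.21478757 288.62319492]]
```

View pics/c3.png

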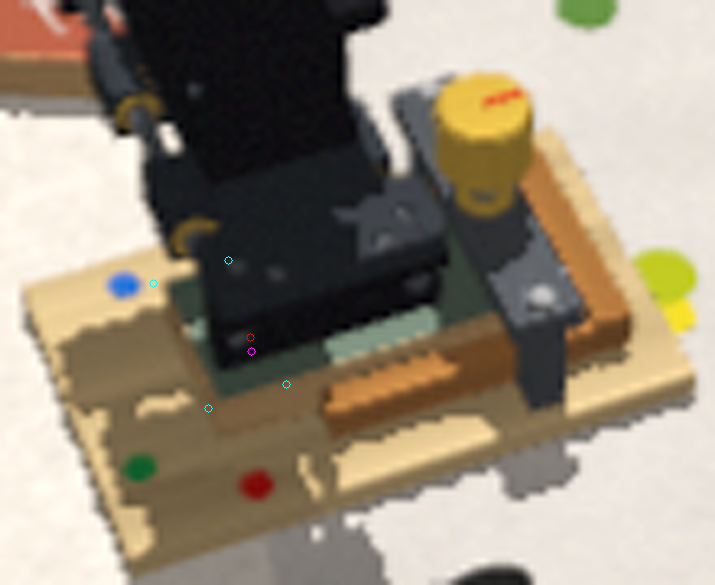

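```bash
python3 -c "
from h import *
o=r.get_obs();p=o['tool_pos'];R=Ro.from_euler('xyz',o['tcp_rot'],degrees=True)
for a,b in((.095,.0375),(.0375,.095)):
  for sy in(-1,1):
    for sz in(-1,1):
      w=p+R.apply([-.062,a*sy,b*sz]);print(a,sy,sz,w.round(3),((proj('side',w)-[245,235]+.5)*6.5).round(), 'top c2',((proj('top',w)-[282,228]+.5)*3.3).round())
print(((proj('top',np.array([p,p+R.apply([0,.025,0]),p-R.apply([0,.025,0])]))-[282,228]+.5)*3.3).round())
"
```

```text
0.095 -1 -1 [ 0.498 -0.187  0.09 ] [227. 466.] top c2 [400. 270.]
0.095 -1 1 [ 0.572 -0.174  0.09 ] [450. 394.] top c2 [376. 155.]
0.095 1 -1 [0.467 0.001 0.09 ] [51. 62.] top c2 [106. 327.]
0.095 1 1 [0.541 0.013 0.09 ] [252.   5.] top c2 [ 85. 210.]
0.0375 -1 -1 [ 0.432 -0.139  0.09 ] [ -2. 386.] top c2 [329. 378.]
0.0375 -1 1 [ 0.62  -0.108  0.09 ] [545. 216.] top c2 [271.  84.]
0.0375 1 -1 [ 0.42  -0.065  0.09 ] [-64. 223.] top c2 [213. 401.]
0.0375 1 1 [ 0.607 -0.034  0.09 ] [461.  68.] top c2 [157. 105.]
[[234. 241.]
 [198. 248.]
 [270. 234.]]
```

```bash
python3 -c "
from h import *
print(proj('side',np.array([[.2,.618,.187],[.2,.618,.25],[.2,.618,.30]])))
a=cv2.imread('pics/side0.png')[0:100,70:180];b=cv2.cvtColor(r.grab_frame('top'),cv2.COLOR_RGB2BGR)[245:345,300:410]
c=cv2.resize(np.hstack([cv2.convertScaleAbs(a,alpha=2),cv2.convertScaleAbs(b,alpha=2)]),None,fx=3.6,fy=3.6,interpolation=2);cv2.imwrite('pics/c4.png',c)"
```

```text
[[132.82620743  90.06123708]
 [127.01161233  69.95723943]
 [122.14833603  53.10307111]]
```

View pics/c4.png

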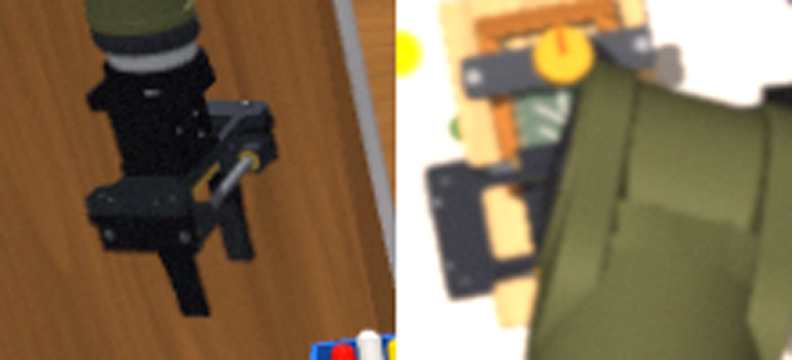

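```bash
python3 -c "
from h import *
R=Ro.from_euler('xyz',[-86.19,89.9,-104.11],degrees=True)
for dz in(0,.03,.06):
  p=np.array([.2,.618,.195+dz])
  print(dz,((proj('side',p+R.apply([[.008,s*(.0435+.0075),0] for s in(-1,1)]))-[70,0]+.5)*3.6).round(), ((proj('side',p+R.apply([[-.062,s*.095,t*.0375] for s in(-1,1) for t in (-1,1)]))-[70,0]+.5)*3.6).round().tolist())
"
```

```text
0 [[205. 357.]
 [250. 297.]] [[111.0, 301.0], [206.0, 304.0], [204.0, 192.0], [291.0, 195.0]]
0.03 [[195. 323.]
 [241. 263.]] [[98.0, 263.0], [195.0, 266.0], [194.0, 157.0], [282.0, 160.0]]
0.06 [[184. 287.]
 [231. 229.]] [[85.0, 225.0], [183.0, 228.0], [184.0, 121.0], [273.0, 123.0]]
```

Request:
arm_command --pt "0.54 0 0 -2 0 0 0" --pt "0.54 0 0 -2.5 0 0 0" --pt "0.54 0 0 -2 0 0 0" --pt "0.54 0 0 0 0 0 0"

```text
clock: 7.2
tool_pos: [0.4531, -0.0977, 0.0276]
tcp_rot: [128.2, 89.9, 137.6]
contact_force: [1.2, 0.1, 0.5]
gripper_width: 0.0202
```

```bash
python3 -c "
from h import *
d(-.11,0,.028)
im=cv2.cvtColor(r.grab_frame('side'),cv2.COLOR_RGB2BGR);t=cv2.cvtColor(r.grab_frame('top'),cv2.COLOR_RGB2BGR)
cv2.imwrite('pics/s5.png',im);cv2.imwrite('pics/t5.png',t)
print(proj('side',np.array([[0,0,0],[.09,0,0],[0,-.09,0]])))
o=r.get_obs();p=o['tool_pos'];R=Ro.from_euler('xyz',o['tcp_rot'],degrees=True)
X0=215;Y0=195;f=5
c=cv2.resize(cv2.convertScaleAbs(im[Y0:Y0+110,X0:X0+155],alpha=2),None,fx=f,fy=f,interpolation=2)
for dz,col in((0,(0,0,255)),(.06,(255,0,255))):
  q=p+[0,0,dz]
  for l in([.008,-.0175,0],[.008,.0175,0],[-.062,-.095,.0375],[-.062,-.095,-.0375]):
    u=(proj('side',q+R.apply(l))-[X0,Y0]+.5)*f;cv2.circle(c,tuple(int(x) for x in u),4,col,1)
cv2.imwrite('pics/c5.png',c)"
```

```text
shift cm [-0.04  0.1   1.59] toolx [-0.002  0.002 -1.   ] z yaw 9.32 jigpos [-0.1259 -0.001   0.0276]
joints [-29.4   5.2  40.2 120.8  -4.2  55.4 112.4] F [1.16 0.08 0.53] T [ 0.033  0.033 -0.021] w 0.02016152608501982 t 7.2
[[ 52.77347165 304.71575766]
 [ 93.57905522 297.82627626]
 [ 46.33226567 337.48007907]]
```

View pics/c5.png

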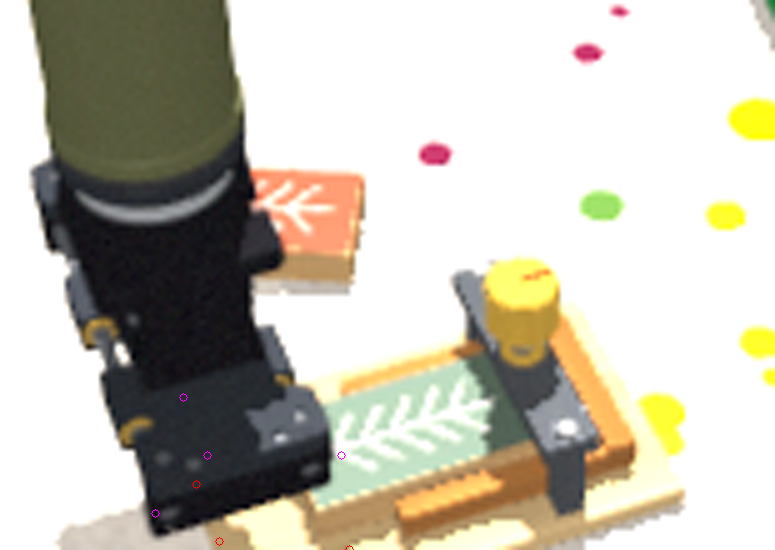

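The picture shows the gripper about 40–50 mm higher than the reported z implies. It also passed over the block without any contact force. I'll find the true height by touching the bed behind the block.

Request:
arm_command --pt "0.54 0.3 0.1 0.7 0 0 0" --pt "0.54 0.4 0 0.3 0 0 0" --pt "0.54 0.3 0 0 0 0 0" --pt "0.54 0 0 0 0 0 0"

```text
clock: 7.7
tool_pos: [0.4651, -0.0949, 0.0172]
tcp_rot: [-162.8, 89.9, -153.3]
contact_force: [-0.4, 0.8, -0.3]
gripper_width: 0.02
```

Request:
arm_command --pt "0.54 0.2 0 0 0 0 0" --pt "0.54 0.2 0 0 0 0 0" --pt "0.54 0 0 0 0 0 0"

```text
clock: 8.0
tool_pos: [0.4652, -0.0948, 0.0138]
tcp_rot: [163.6, 90.0, 173.0]
contact_force: [0.0, 0.2, -0.1]
gripper_width: 0.02
```

Request:
arm_command --pt "0.54 0.3 0 0 0 0 0" --pt "0.54 0.3 0 0 0 0 0" --pt "0.54 0.2 0 0 0 0 0" --pt "0.54 0 0 0 0 0 0"

```text
clock: 8.4
tool_pos: [0.4651, -0.0947, 0.0057]
tcp_rot: [166.5, 90.0, 175.9]
contact_force: [-0.1, 0.3, -0.4]
gripper_width: 0.02
```

Request:
arm_command --pt "0.54 0.2 0 0 0 0 0" --pt "0.54 0.2 0 0 0 0 0" --pt "0.54 0 0 0 0 0 0"

```text
clock: 8.7
tool_pos: [0.4652, -0.0947, 0.0018]
tcp_rot: [165.9, 90.0, 175.3]
contact_force: [0.0, -0.4, -1.3]
gripper_width: 0.0202
```

Request:
arm_command --pt "0.54 0.2 0 0 0 0 0" --pt "0.54 0.2 0 0 0 0 0" --pt "0.54 0 0 0 0 0 0"

```text
clock: 9.0
tool_pos: [0.4652, -0.0948, -0.0022]
tcp_rot: [169.4, 90.0, 178.8]
contact_force: [0.4, 0.0, 0.7]
gripper_width: 0.0203
```

Request:
arm_command --pt "0.54 0.2 0 0 0 0 0" --pt "0.54 0.2 0 0 0 0 0" --pt "0.54 0 0 0 0 0 0"

```text
clock: 9.3
tool_pos: [0.4652, -0.0948, -0.0062]
tcp_rot: [169.1, 90.0, 178.5]
contact_force: [0.5, 0.1, -0.6]
gripper_width: 0.0197
```

Request:
arm_command --pt "0.54 0.2 0 0 0 0 0" --pt "0.54 0.1 0 0 0 0 0" --pt "0.54 0 0 0 0 0 0"

```text
clock: 9.6
tool_pos: [0.4653, -0.0948, -0.0091]
tcp_rot: [164.6, 90.0, 174.0]
contact_force: [-0.1, 0.6, 0.5]
gripper_width: 0.0203
```

Request:
arm_command --pt "0.54 0.1 0 0 0 0 0" --pt "0.54 0.1 0 0 0 0 0" --pt "0.54 0 0 0 0 0 0"

```text
clock: 9.9
tool_pos: [0.4653, -0.0947, -0.0111]
tcp_rot: [147.1, 90.0, 156.5]
contact_force: [0.8, 0.5, 0.7]
gripper_width: 0.0198
```

Request:
arm_command --pt "0.54 0.1 0 0 0 0 0" --pt "0.54 0.1 0 0 0 0 0" --pt "0.54 0 0 0 0 0 0"

```text
clock: 10.2
tool_pos: [0.4653, -0.0948, -0.0131]
tcp_rot: [165.4, 90.0, 174.9]
contact_force: [0.1, 0.5, -0.5]
gripper_width: 0.0201
```

Request:
arm_command --pt "0.54 0.15 0 0 0 0 0" --pt "0.54 0.15 0 0 0 0 0" --pt "0.54 0 0 0 0 0 0"

```text
clock: 10.5
tool_pos: [0.4656, -0.0947, -0.0151]
tcp_rot: [104.5, 89.9, 113.9]
contact_force: [-3.5, 0.2, 10.8]
gripper_width: 0.0201
```

Request:
arm_command --pt "0.54 0.15 0 0 0 0 0" --pt "0.54 0.15 0 0 0 0 0" --pt "0.54 0 0 0 0 0 0"

```text
clock: 10.8
tool_pos: [0.4656, -0.0947, -0.0153]
tcp_rot: [111.0, 89.8, 120.4]
contact_force: [-14.6, 2.4, 41.2]
gripper_width: 0.02
```

Request:
arm_command --pt "0.54 0.15 0 0 0 0 0" --pt "0.54 0.15 0 0 0 0 0" --pt "0.54 0 0 0 0 0 0"

```text
clock: 11.1
tool_pos: [0.4657, -0.0946, -0.0154]
tcp_rot: [111.1, 89.6, 120.5]
contact_force: [-25.6, 3.2, 72.7]
gripper_width: 0.0199
```

Request:
arm_command --pt "0.54 0.15 0 0 0 0 0" --pt "0.54 0.15 0 0 0 0 0" --pt "0.54 0 0 0 0 0 0"

```text
clock: 11.4
tool_pos: [0.4657, -0.0945, -0.0156]
tcp_rot: [111.0, 89.4, 120.4]
contact_force: [-36.8, 5.5, 103.5]
gripper_width: 0.0197
```

Contact came at a reported z of −0.015, so true z is about reported + 0.035. That agrees with the camera estimate. Backing off.

Request:
arm_command --pt "0.54 -0.5 0 0 0 0 0" --pt "0.54 -0.5 0 0 0 0 0" --pt "0.54 -0.4 0 0 0 0 0" --pt "0.54 0 0 0 0 0 0"

```text
clock: 11.8
tool_pos: [0.4658, -0.0947, -0.0108]
tcp_rot: [-10.1, 90.0, -0.7]
contact_force: [-0.2, 0.1, -0.5]
gripper_width: 0.0204
```

```bash
python3 -c "
from h import *
d(-.11,0,-.009)
o=r.get_obs();p=o['tool_pos']+[0,0,.035];R=Ro.from_euler('xyz',o['tcp_rot'],degrees=True)
t=cv2.cvtColor(r.grab_frame('top'),cv2.COLOR_RGB2BGR);im=cv2.cvtColor(r.grab_frame('side'),cv2.COLOR_RGB2BGR)
X=[(285,230),(225,205)];out=[]
for n,i,(X0,Y0) in(('top',t,X[0]),('side',im,X[1])):
  c=cv2.resize(cv2.convertScaleAbs(i[Y0:Y0+120,X0:X0+110],alpha=1.7),None,fx=3.6,fy=3.6,interpolation=2)
  L=[R.apply(l)+p for l in([.008,-.0175,0],[.008,.0175,0],[-.062,-.095,.0375],[-.062,-.095,-.0375],[-.062,.095,.0375],[-.062,.095,-.0375])]
  L+=[Ro.from_euler('z',J[2]).apply([jx,s*.03,0])+[J[0],J[1],.034] for jx in(-.083,-.055) for s in(1,-1)]
  for k,w in enumerate(L):
    u=(proj(n,w)-[X0,Y0]+.5)*3.6;cv2.circle(c,tuple(int(x) for x in u),3,(255,0,255) if k<6 else (0,0,255),1)
  out.append(c)
cv2.imwrite('pics/c6.png',np.hstack(out))"
```

```text
shift cm [-0.18  0.01  0.29] toolx [ 0.001 -0.    -1.   ] z yaw 9.42 jigpos [-1.129e-01 -1.000e-04 -1.080e-02]
joints [-28.   11.   39.2 121.   -9.   50.7 115.9] F [-0.23  0.07 -0.46] T [ 0.105 -0.055 -0.004] w 0.020352100955900204 t 11.8
```

View pics/c6.png

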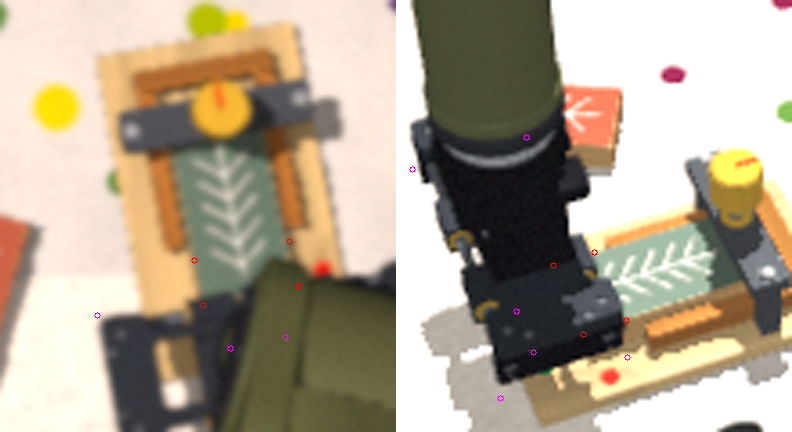

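The block is still at about −82 mm. In the top view its near-left corner is around (198,300). The fingers are behind it and now low enough, so I'll push again.

Request:
arm_command --pt "0.54 0 0 0.8 0 0 0" --pt "0.54 0 0 0.6 0 0 0" --pt "0.54 0 0 0.5 0 0 0" --pt "0.54 0 0 0.5 0 0 0" --pt "0.54 0 0 0.5 0 0 0"

```text
clock: 12.4
tool_pos: [0.4939, -0.0901, -0.0113]
tcp_rot: [176.7, 89.9, -173.9]
contact_force: [-1.6, -0.7, -0.8]
gripper_width: 0.0198
```

Request:
arm_command --pt "0.54 0 0 0.4 0 0 0" --pt "0.54 0 0 0.4 0 0 0" --pt "0.54 0 0 0.4 0 0 0"

```text
clock: 12.7
tool_pos: [0.506, -0.088, -0.0111]
tcp_rot: [157.4, 90.0, 166.8]
contact_force: [-1.1, -0.2, -0.8]
gripper_width: 0.0202
```

```bash
python3 -c "
from h import *
d(-.065,0,-.011)"
```

```text
shift cm [-0.01  0.01  0.7 ] toolx [-0.  0. -1.] z yaw 9.41 jigpos [-0.072  -0.0001 -0.0111]
joints [-27.   16.1  38.  115.8 -12.5  52.  117. ] F [-1.14 -0.21 -0.83] T [ 0.033  0.199 -0.008] w 0.020218950608848926 t 12.7
```

Request:
arm_command --pt "0.54 0 0 0.3 0 0 0" --pt "0.54 0 0 0.2 0 0 0"

```text
clock: 12.9
tool_pos: [0.5111, -0.0872, -0.0109]
tcp_rot: [14.0, 90.0, 23.4]
contact_force: [-0.9, 0.3, 0.0]
gripper_width: 0.0199
```

Request:
arm_command --pt "0.54 0 0 0.15 0 0 0" --pt "0.54 0 0 0.1 0 0 0"

```text
clock: 13.1
tool_pos: [0.5111, -0.0872, -0.0112]
tcp_rot: [165.3, 89.7, 174.7]
contact_force: [-7.9, -0.7, 4.9]
gripper_width: 0.0202
```

Request:
arm_command --pt "0.54 0 0 0.1 0 0 0" --pt "0.54 0 0 0.1 0 0 0"

```text
clock: 13.3
tool_pos: [0.511, -0.0872, -0.0115]
tcp_rot: [166.0, 89.5, 175.4]
contact_force: [-12.1, -1.0, 8.6]
gripper_width: 0.0197
```

Request:
arm_command --pt "0.54 0 0 -0.7 0 0 0" --pt "0.54 0 0 -1.5 0 0 0" --pt "0.54 -2 0 0 0 0 0" --pt "0.54 -4 0 0 0 0 0" --pt "0.2 -4 0 0 0 0 0" --pt "-0.4 -3.6 0 0 0 0 0" --pt "-0.4 0 0 0 0 0 0"

```text
clock: 14.0
tool_pos: [0.4982, -0.0905, 0.1305]
tcp_rot: [-2.2, 89.3, 7.2]
contact_force: [0.8, 0.0, 0.3]
gripper_width: 0.0364
```

```bash
python3 -c "
from h import *
d(.03,0,.125)
t=cv2.cvtColor(r.grab_frame('top'),cv2.COLOR_RGB2BGR);im=cv2.cvtColor(r.grab_frame('side'),cv2.COLOR_RGB2BGR)
X=[(285,230),(225,205)];out=[]
for n,i,(X0,Y0) in(('top',t,X[0]),('side',im,X[1])):
  c=cv2.resize(cv2.convertScaleAbs(i[Y0:Y0+120,X0:X0+110],alpha=1.7),None,fx=3.6,fy=3.6,interpolation=2)
  L=[Ro.from_euler('z',J[2]).apply([jx,s*.03,0])+[J[0],J[1],.034] for jx in(-.083,-.055) for s in(1,-1)]
  for k,w in enumerate(L):
    u=(proj(n,w)-[X0,Y0]+.5)*3.6;cv2.circle(c,tuple(int(x) for x in u),3,(0,0,255),1)
  out.append(c)
cv2.imwrite('pics/c7.png',np.hstack(out))"
```

```text
shift cm [ 0.68  0.13 11.01] toolx [ 0.012  0.002 -1.   ] z yaw 9.41 jigpos [-0.0802 -0.0013  0.1305]
joints [-31.6   2.4  40.3 110.   -1.9  67.5 108.8] F [0.76 0.05 0.25] T [ 0.063 -0.056  0.006] w 0.03641171278189385 t 14.0
```

View pics/c7.png

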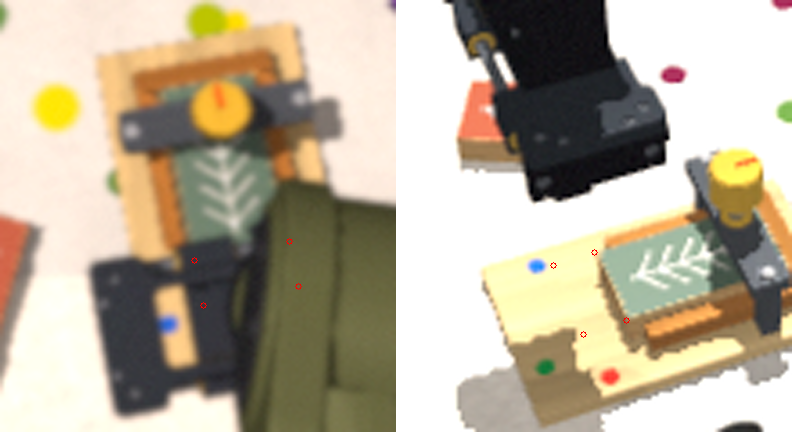

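The block is home: its near edge lies on the −55 mm marks at (598,254) and (624,319) in the side view. Moving over the knob.

Request:
arm_command --pt "-0.4 0 0.2 2.5 0 0 0" --pt "-0.4 0 0 3 0 0 0" --pt "-0.4 0 0 3 0 0 0" --pt "-0.4 0 0 1.9 0 0 0" --pt "-0.4 0 0 0 0 0 0" --pt "-0.4 0 0 0 0 0 0"

```text
clock: 14.7
tool_pos: [0.5945, -0.0716, 0.1233]
tcp_rot: [-173.4, 89.8, -164.0]
contact_force: [-0.4, 0.2, -0.3]
gripper_width: 0.0609
```

```bash
python3 -c "
from h import *
d(.03,0.001,.053)"
```

```text
shift cm [ 7.02 -0.06  1.24] toolx [-0.003 -0.001 -1.   ] z yaw 9.38 jigpos [0.0179 0.0016 0.1233]
joints [-28.7  17.4  39.6  97.2 -11.6  69.8 113.1] F [-0.36  0.17 -0.32] T [-0.015 -0.011  0.027] w 0.06087285367799903 t 14.7
```

Request:
arm_command --pt "-0.4 0 0 1.15 0 0 0" --pt "-0.4 1.5 0 0 0 0 0" --pt "-0.4 1.5 0 0 0 0 0" --pt "-0.4 1 0 0 0 0 0" --pt "-0.4 0 0 0 0 0 0" --pt "-0.4 0 0 0 0 0 0"

```text
clock: 15.3
tool_pos: [0.6067, -0.0694, 0.0846]
tcp_rot: [170.7, 90.0, -179.9]
contact_force: [0.2, 0.0, 1.3]
gripper_width: 0.0607
```

Request:
arm_command --pt "-0.4 1 0 0 0 0 0" --pt "-0.4 1 0 0 0 0 0" --pt "-0.4 1 0 0 0 0 0" --pt "-0.4 0 0 0 0 0 0" --pt "-0.4 0 0 0 0 0 0"

```text
clock: 15.8
tool_pos: [0.6069, -0.0693, 0.0546]
tcp_rot: [178.8, 90.0, -171.8]
contact_force: [0.0, 0.5, 0.0]
gripper_width: 0.0611
```

```bash
python3 -c "
from h import *
d(.03,0.001,.053)
im=cv2.cvtColor(r.grab_frame('side'),cv2.COLOR_RGB2BGR)[180:300,260:380]
t=cv2.cvtColor(r.grab_frame('top'),cv2.COLOR_RGB2BGR)[200:320,290:410]
cv2.imwrite('pics/c8.png',cv2.convertScaleAbs(cv2.resize(np.hstack([t,im]),None,fx=3.3,fy=3.3,interpolation=2),alpha=1.7))"
```

```text
shift cm [ 0.16 -0.08 -0.05] toolx [-0.001 -0.    -1.   ] z yaw 9.4 jigpos [0.0305 0.0018 0.0546]
joints [-26.8  22.9  38.   99.4 -15.5  63.1 115.5] F [0.03 0.53 0.01] T [0.042 0.019 0.006] w 0.06110343190183106 t 15.8
```

View pics/c8.png

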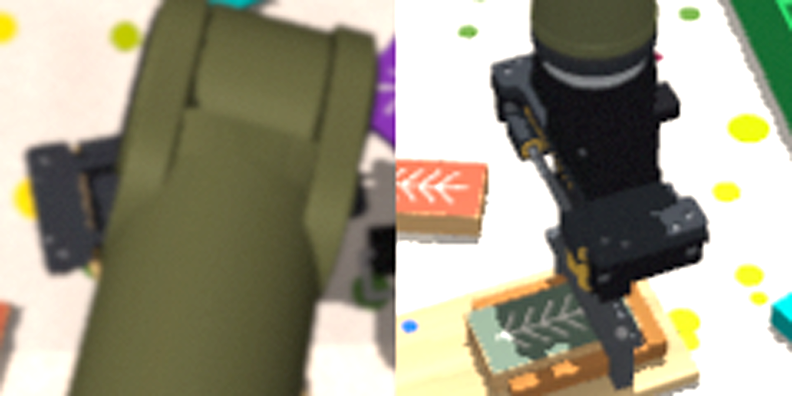

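The fingers straddle the knob, visible at (578,268) between them in the side view. Closing.

Request:
arm_command --pt "0 0 0 0 0 0 0" --pt "0.3 0 0 0 0 0 0" --pt "1 0 0 0 0 0 0" --pt "1 0 0 0 0 0 0" --pt "1 0 0 0 0 0 0" --pt "1 0 0 0 0 0 0" --newtons 60

```text
clock: 16.5
tool_pos: [0.6073, -0.0695, 0.0552]
tcp_rot: [-44.4, 90.0, -35.0]
contact_force: [-0.2, -0.5, -0.4]
gripper_width: 0.0306
```

```bash
python3 -c "
from h import *
d(.03,0.001,.055);print(r.get_obs()['joint_efforts'].round(2))"
```

```text
shift cm [ 0.02 -0.06 -0.09] toolx [ 0. -0. -1.] z yaw 9.41 jigpos [0.0309 0.0016 0.0552]
joints [-26.8  22.8  38.   99.4 -15.5  63.1 115.5] F [-0.21 -0.52 -0.4 ] T [-0.072 -0.05   0.044] w 0.030643759273858085 t 16.5
[-2.700e-01 -4.206e+01  7.540e+00 -2.721e+01 -8.000e-02  1.500e-01
 -3.000e-02]
```

Request:
arm_command --pt "1 0 0 0 0.1 0 0" --pt "1 0 0 0 0.1 0 0" --pt "1 0 0 0 0.1 0 0"

```text
clock: 16.8
tool_pos: [0.6073, -0.07, 0.0552]
tcp_rot: [-64.1, 89.9, -72.0]
contact_force: [1.0, -1.6, -0.1]
gripper_width: 0.0309
```

```bash
python3 -c "
from h import *
d(.03,0.001,.055);print(r.get_obs()['joint_efforts'].round(2))"
```

```text
shift cm [ 0.02 -0.03 -0.08] toolx [ 0.    -0.001 -1.   ] z yaw -7.95 jigpos [0.0308 0.0011 0.0552]
joints [-29.3  23.6  41.3  99.4 -17.1  63.4  99.4] F [ 1.01 -1.62 -0.15] T [-0.321 -0.058  0.515] w 0.03094596651422354 t 16.8
[  0.19 -42.02   7.53 -27.09  -0.52   0.32   0.5 ]
```

```bash
cat > t.py <<'E'
from h import *
T=[];q=[]
for i in range(4):
    r.grab_frame("top");o=r.get_obs();T.append(o["torque"]);q.append(o["joint_efforts"][6]);F=o["contact_force"]
M=Ro.from_euler("xyz",o["tcp_rot"],degrees=True).as_matrix()
print("T",np.mean(T,0).round(3),"q7eff",np.mean(q).round(3),"F",F.round(1),"yaw",np.degrees(np.arctan2(M[1,2],M[0,2])).round(2),"pos",o["tool_pos"].round(4),"j",o["joints"].round(0),"w",round(o["gripper_width"],4),o["clock"])
E
python3 t.py
```

```text
T [-0.392 -0.086  0.002] q7eff -0.216 F [ 0.5 -2.4 -0.3] yaw -7.7 pos [ 0.6073 -0.0699  0.0551] j [-29.  24.  41.  99. -17.  63. 100.] w 0.031 17.0
```

Request:
arm_command --pt "1 0 0 0 0.1 0 0" --pt "1 0 0 0 0.1 0 0" --pt "1 0 0 0 0.1 0 0"

```text
clock: 17.3
tool_pos: [0.6072, -0.0704, 0.0552]
tcp_rot: [-52.7, 89.9, -77.8]
contact_force: [0.1, -2.4, 1.1]
gripper_width: 0.0307
```

```bash
python3 t.py
```

```text
T [-0.769 -0.036  0.019] q7eff -0.244 F [-0.1 -4.2  1.1] yaw -24.85 pos [ 0.6072 -0.0704  0.0552] j [-32.  25.  45. 100. -19.  64.  84.] w 0.0308 17.5
```

Torque only shows while turning, so I'll read it right at the end of each move.

```bash
cat > t.py <<'E'
from h import *
o=r.get_obs();M=Ro.from_euler("xyz",o["tcp_rot"],degrees=True).as_matrix()
print("T",o["torque"].round(3),"q7eff",o["joint_efforts"][6].round(3),"F",o["contact_force"].round(1),"yaw",np.degrees(np.arctan2(M[1,2],M[0,2])).round(2),"q7",o["joints"][6].round(0),"w",round(o["gripper_width"],4),o["clock"])
E
```

Request:
arm_command --pt "1 0 0 0 0.1 0 0" --pt "1 0 0 0 0.1 0 0"

```text
clock: 17.7
tool_pos: [0.607, -0.0707, 0.0552]
tcp_rot: [-52.3, 89.9, -88.8]
contact_force: [-0.0, -4.6, -0.9]
gripper_width: 0.0309
```

```bash
python3 t.py
```

```text
T [-1.046  0.088  0.424] q7eff 0.513 F [-0.  -4.6 -0.9] yaw -36.49 q7 73.0 w 0.0309 17.7
```

Request:
arm_command --pt "1 0 0 0 0.1 0 0"

```text
clock: 17.8
tool_pos: [0.6069, -0.0708, 0.0552]
tcp_rot: [-53.7, 89.9, -95.9]
contact_force: [-0.8, -4.5, 0.9]
gripper_width: 0.0309
```

```bash
python3 t.py
```

```text
T [-1.084  0.131  0.493] q7eff 0.483 F [-0.8 -4.5  0.9] yaw -42.22 q7 68.0 w 0.0309 17.8
```

Request:
arm_command --pt "1 0 0 0 0.1 0 0"

```text
clock: 17.9
tool_pos: [0.6068, -0.0709, 0.0552]
tcp_rot: [-53.5, 89.9, -101.4]
contact_force: [-1.1, -4.3, 0.4]
gripper_width: 0.0309
```

```bash
python3 t.py
```

```text
T [-1.156  0.188  0.455] q7eff 0.479 F [-1.1 -4.3  0.4] yaw -47.95 q7 63.0 w 0.0309 17.9
```

Request:
arm_command --pt "1 0 0 0 0.1 0 0"

```text
clock: 18.0
tool_pos: [0.6067, -0.071, 0.0552]
tcp_rot: [-53.1, 89.9, -106.8]
contact_force: [-2.1, -5.7, 2.3]
gripper_width: 0.031
```

```bash
python3 t.py
```

```text
T [-1.204  0.295  0.532] q7eff 0.461 F [-2.1 -5.7  2.3] yaw -53.69 q7 58.0 w 0.031 18.0
```

Request:
arm_command --pt "1 0 0 0 0.1 0 0"

```text
clock: 18.1
tool_pos: [0.6066, -0.0711, 0.0552]
tcp_rot: [-53.9, 89.9, -113.3]
contact_force: [-1.2, -5.7, 2.3]
gripper_width: 0.031
```

```bash
python3 t.py
```

```text
T [-1.207  0.325  0.513] q7eff 0.408 F [-1.2 -5.7  2.3] yaw -59.42 q7 53.0 w 0.031 18.1
```

Request:
arm_command --pt "1 0 0 0 0.1 0 0"

```text
clock: 18.2
tool_pos: [0.6064, -0.0712, 0.0553]
tcp_rot: [-56.1, 89.9, -121.2]
contact_force: [-2.1, -5.5, 3.9]
gripper_width: 0.0307
```

```bash
python3 t.py
```

```text
T [-1.207  0.454  0.595] q7eff 0.357 F [-2.1 -5.5  3.9] yaw -65.14 q7 48.0 w 0.0307 18.2
```

Request:
arm_command --pt "1 0 0 0 0.1 0 0"

```text
clock: 18.3
tool_pos: [0.6063, -0.0713, 0.0553]
tcp_rot: [-54.0, 89.9, -124.9]
contact_force: [-3.1, -5.6, 2.5]
gripper_width: 0.0308
```

```bash
python3 t.py
```

```text
T [-1.24   0.63   0.575] q7eff 0.307 F [-3.1 -5.6  2.5] yaw -70.87 q7 42.0 w 0.0308 18.3
```

Request:
arm_command --pt "1 0 0 0 0.1 0 0"

```text
clock: 18.4
tool_pos: [0.6061, -0.0713, 0.0553]
tcp_rot: [-55.7, 89.8, -132.3]
contact_force: [-2.8, -5.6, 4.1]
gripper_width: 0.0306
```

```bash
python3 t.py
```

```text
T [-1.159  0.759  0.683] q7eff 0.257 F [-2.8 -5.6  4.1] yaw -76.59 q7 37.0 w 0.0306 18.4
```

The torque is rising steadily; my fit puts the foot's touch at about 0.8–1.0 rad, so roughly 45–60 N now. I'll confirm with two small steps.

Request:
arm_command --pt "1 0 0 0 0.05 0 0"

```text
clock: 18.5
tool_pos: [0.606, -0.0714, 0.0553]
tcp_rot: [-53.8, 89.8, -133.2]
contact_force: [-3.6, -5.1, 4.6]
gripper_width: 0.0309
```

```bash
python3 t.py
```

```text
T [-1.228  0.787  0.691] q7eff -0.49 F [-3.6 -5.1  4.6] yaw -79.4 q7 35.0 w 0.0309 18.5
```

Request:
arm_command --pt "1 0 0 0 0.05 0 0"

```text
clock: 18.6
tool_pos: [0.6059, -0.0714, 0.0554]
tcp_rot: [-53.4, 89.8, -135.6]
contact_force: [-3.3, -5.0, 4.1]
gripper_width: 0.0308
```

```bash
python3 t.py
```

```text
T [-1.246  0.88   0.721] q7eff -0.263 F [-3.3 -5.   4.1] yaw -82.2 q7 32.0 w 0.0308 18.6
```

The resistance has clearly risen, so I'll stop here, release and lift straight up.

Request:
arm_command --pt "0 0 0 0 0 0 0" --pt "-0.4 0 0 0 0 0 0" --pt "-0.4 0 0 0 0 0 0" --pt "-0.4 0 0 0 0 0 0" --pt "-0.4 0 0 0 0 0 0" --pt "-0.4 0 0 0 0 0 0"

```text
clock: 19.2
tool_pos: [0.6072, -0.069, 0.055]
tcp_rot: [162.4, 90.0, 80.2]
contact_force: [-0.4, 0.6, 0.3]
gripper_width: 0.0599
```

```bash
python3 t.py
```

```text
T [-0.075  0.005 -0.047] q7eff 0.003 F [-0.4  0.6  0.3] yaw -82.23 q7 32.0 w 0.0599 19.2
```

Request:
arm_command --pt "-0.4 -1 0 0 0 0 0" --pt "-0.4 -2 0 0 0 0 0" --pt "-0.4 -4 0 0 0 0 0" --pt "-0.4 -4 0 0 0 0 0" --pt "-0.4 -2 0 0 0 0 0" --pt "-0.4 0 0 0 0 0 0" --pt "-0.4 0 0 0 0 0 0"

```text
clock: 19.9
tool_pos: [0.6072, -0.0692, 0.1854]
tcp_rot: [121.6, 89.9, 39.3]
contact_force: [-0.3, 0.6, -1.0]
gripper_width: 0.0614
```

```bash
python3 t.py
```

```text
T [-0.04   0.07   0.034] q7eff -0.008 F [-0.3  0.6 -1. ] yaw -82.26 q7 28.0 w 0.0614 19.9
```

Request:
arm_command --pt "-0.4 -1 -3 0 0 0 0" --pt "-0.4 -1 -4 0 0 0 0" --pt "-0.4 0 -4 0 0 0 0" --pt "-0.4 0 -4 0 0 0 0" --pt "-0.4 0 0 0 0 0 0" --pt "-0.4 0 0 0 0 0 0"

```text
clock: 20.5
tool_pos: [0.4682, -0.0861, 0.2057]
tcp_rot: [-170.9, 89.5, 106.9]
contact_force: [0.1, 0.3, -0.2]
gripper_width: 0.061
```

```bash
python3 -c "
from h import *
im=cv2.cvtColor(r.grab_frame('side'),cv2.COLOR_RGB2BGR)[225:325,250:350]
t=cv2.cvtColor(r.grab_frame('top'),cv2.COLOR_RGB2BGR)[225:325,300:400]
cv2.imwrite('pics/c9.png',cv2.convertScaleAbs(cv2.resize(np.hstack([t,im]),None,fx=4,fy=4,interpolation=2),alpha=1.6))
print(r.get_obs()['clock'])"
```

```text
20.6
```

View pics/c9.png

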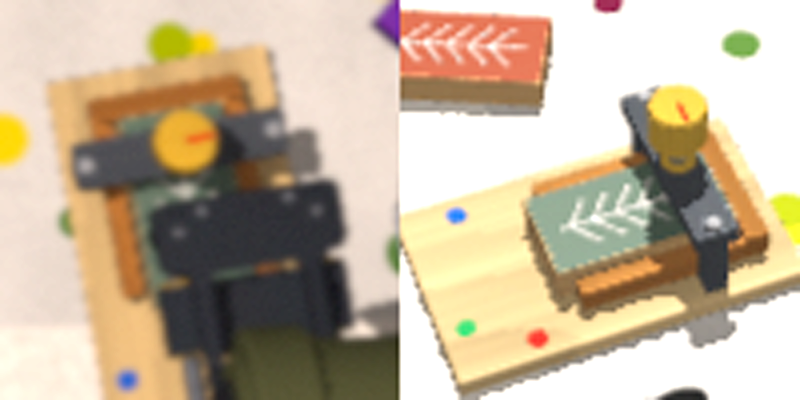

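In the last view the red line has turned from pointing up to pointing right, about 90°. That matches the 1.6 rad commanded, so the knob did not slip in the grip. The block is straight and home, with its near edge at (528,198)–(552,270) in the side panel, and the gripper is clear. Handing in.

```bash
python3 -c "
from bench import r
print(r.close_job(), r.get_obs()['contact_force'])"
```

```text
the job is handed in; nothing more can be done
the job is handed in; nothing more can be done
```

I pushed the block home against the end stop, turned the thumbscrew about 1.6 rad clockwise, let go and handed the job in at about 21 s. No verdict was reported.

**Block:** on the final push the force rose to 12 N and the gripper stopped moving. The later pictures show the block straight and at the home marks, to within a few millimetres. I did not tug it to test the clamp.

**Clamp:** the torque was about 0.46 N m running free and about 0.70 N m at the end. The rise was steeper than the text says, so my estimates disagree:
- Taking the angle turned since the foot touched gives about 50–70 N.
- Taking the torque rise alone gives about 80–85 N.

Both lie inside 30–90 N, but the second leaves little margin. The red line turned about 90°, so the knob did not slip in the fingers.

**What went wrong:**
- The reported tool height was about 35 mm too low, so my first push passed over the block and hardly moved it. I found the true height by touching the bed, then pushed again.
- During that touch I sent too many steps at once, and the wrist force reached about 104 N, under the 120 N limit.

The gripper ended open and clear of everything. I saw no contact with the bystanders, but I did not measure their final positions.

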